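# Change the jar on the pigment mill

### The arm

A 7-joint arm with a two-finger parallel gripper is mounted at the origin on the work surface; the furniture and walls round the work are solid. World frame = base frame: x ahead of the robot, y to its left, z up, the work surface at z = 0. Lengths are in m, angles in rad, forces in N, time in s.
With the tool pointing down it reaches from about 0.4 to 0.85 m from the base axis. Payload 10.4 kg.
Tool frame: the origin (TCP) lies at the very end of the fingers, on their centre line; the grasp point (between the pads) lies 19 mm behind it; z points along the fingers, y is the line along which they close (so a half turn about z gives the same grasp; the last joint's range is limited). The gripper opens to 87 mm and grips with 3 to 60 N. Pads are 19 mm wide; open, the fingers measure 117 mm over their backs; the gripper's body (75 mm by 190 mm) begins 51 mm behind the grasp point.
Start: joints at [-1.241, 0.332, -0.065, 1.46, 0.022, 1.35, -0.088], TCP at [0.216, 0.587, 0.223] pointing down, gripper open.
Joint ranges: [-2.6, 2.6], [-0.5, 2.12], [-1.47, 1.34], [0.16, 2.42], [-1.27, 4.41], [0.06, 2.06], [-2.6, 2.6]. Speed limits (rad/s): [2.22, 2.22, 2.79, 2.79, 3.14, 3.14, 3.14].

### API

Orientations are given as a unit quaternion [x, y, z, w].
In Python, from bench import read_state, cams, workorder gives the robot as it stands.
- The arm moves only by the shell command python3 -m crank 'ROWS' [FORCE]. ROWS is text: rows parted by semicolons, each of 5 numbers parted by spaces: the shift along the tool's x, y, z scaled (see below), then the turn about the tool's z scaled (see below), then the opening, from -1 (shut) to 1 (fully open). In form: dx dy dz yaw jaw; .... A call has 1 to 10 rows; each row shifts and turns the commanded pose from where the row before left it, along the tool's axes as they then stand; what a row does not reach is not made up. The controller multiplies each number of a shift by 200 mm and each number of a turn by 90 degrees. A row lasts 1/10 s, in which the tool goes at most 50 mm and 8.59 degrees, less where a joint would pass 70% of its speed; a pose out of reach is approached as far as the arm can. A call with a number of a shift or a turn outside -1 to 1 is refused whole. A call with a gripper value outside its range is refused whole. The fingers move at their own pace and stop on an object; FORCE is the grip in N (left out, the last holds). Time passes only in rows, so rows that do not move let the fingers close. It gives the time, the measured TCP pose, the force, the opening and the grip force at its end, in the units of the state.
- read_state(): the state, without advancing time (a new reading comes with each control period).
- cams.camera(name): name is "scene" or "top" or "wrist"; returns a dict with "img" (384x512x3 uint8, blue, green, red), "K" (3x3 intrinsics, pixels), "dist" ([k1, k2, p1, p2, k3] as OpenCV has them; the pictures are not rectified), "xyz" and "attitude" of the camera in the world; the wrist camera has in their place "mount" (4x4, takes a point from camera to tool coordinates, whose origin is the TCP and whose axes are the flange's). Camera axes: x right, y down, z forward; pixel columns grow to the right and rows downward; lengths in m; the calibration is good to about 2 mm. A picture is of the moment at which its call begins: read the wrist's pose just before it. There is no depth.
- workorder.close_job(): hands the job in; it is judged then, once.
The state is a dict: "time": time; "joint_positions": joint angles; "joint_vel": joint speeds; "joint_torque": joint torques, N m; "ee_pos": TCP position; "eef_rot": TCP orientation; "ft_force": force on the tool from outside, world axes, zero at the start; "torque": the same for the moment, N m; "width": finger opening in m; "grip_force": force on a finger pad.
Only numpy, scipy, OpenCV 4.12 (cv2) and the standard library are available. Lean on these libraries where they do the work, as an engineer would, in place of code of your own. Each camera call takes 0.05 s, during which the arm holds its last target. There are 200 camera calls.

### The job

Change the jar on the pigment mill: lift off the jar that is on the drive base and stand it upright on the table midway between the blue-and-white lidded pot and the plain wide grey beaker. Then take the other jar from the sloping wooden rest and seat it fully home on the pegs of the drive base, with its locking lever on the side of the speed dial. Let neither jar drop, and leave the other things on the table where they stand.

Things in the scene. Friction and masses are not known exactly. Their poses are not given: they have to be found in the camera images.
- jar_a: Jar on the base at the start, 131 mm tall, 0.3-0.6 kg: foot 80x80x14 mm with three 13 mm holes from below; white cylinder 72 mm wide; steel lid 74 mm wide, its top at z 92 mm; on it, central, an upright flat grip bar 50 mm long (x), 12 mm thick (y), z 91 to 131 mm. Locking lever on the -x side, reach 64 mm, z 87 mm. Origin: centre of its underside; z to the lid.
- jar_b: Jar on the sloping rest at the start; same shape, size, origin and axes as jar_a. Holes in a jar's foot at (-24, 0), (18, 22), (18, -22) mm in its x, y. At the start its z axis leans 30 degrees towards the rest's low edge (the robot's side); its grip bar (x) is level and its lever points to the left.
- mill_base: Drive base, fixed: round grey housing, 124 mm in diameter, 50 mm high; speed dial on its -x side, out to 78 mm from the axis. Origin: centre of its underside, z up. Three 10 mm steel pegs with tapered tips stand 11 mm above its flat top at (-24, 0), (18, 22), (18, -22) mm in its x, y: a seated jar has the same axes as the base.
- seat (a point): Centre of the flat top of the drive base (50 mm above the table), where the jar's origin lies when it is fully home; same axes as the base.
- rest: Sloping wooden rest, fixed: board 106x102 mm rising at 30 degrees to its +x side; ledge 18 mm above the board on its low -x edge; side cheeks 14 mm above the board, 88 mm apart inside; a jar's foot stands between them. Origin: on the table under the middle of that foot, whose underside is 40 mm above the table there.
- blue_pot: Round blue-and-white pot with lid, 100 mm in diameter, 87 mm high. Origin: centre of its underside. A reference for the free jar; loose.
- grey_beaker: Plain round wide grey-white beaker, 82 mm in diameter, 69 mm high. Origin: centre of its underside. The other reference, about 240 mm from the pot; loose.
- gap (a point): The point on the table midway between the blue pot and the grey beaker.
- bottle: Clear plastic bottle, 65 mm in diameter, 204 mm high, to be left alone. Origin: centre of its underside.
- tumbler: Tall plain tumbler, 82 mm in diameter, 119 mm high, to be left alone. Origin: centre of its underside.
- saucer: Small saucer, 90 mm in diameter, 33 mm high, to be left alone. Origin: centre of its underside.

How it is judged:
On the way:
1. the first jar stands upright and free midway between the pot and the beaker (horizontal distance between jar_a and gap below 0.025 m and height (world z) of jar_a between -0.005 and 0.005 m and angle between jar_a's own z axis and vertical below 0.06 rad and linear speed of jar_a below 0.02 m/s and contact force between the fingers and jar_a below 0.1 N), for 0.2 s.
At the end, for the whole second after the job is handed in: First jar upright (0.06 rad) on the table, axis within 25 mm of the midpoint of pot and beaker. Second jar home on the pegs: height within 3 mm, sideways 4 mm, tilt under 0.05 rad, axes along the base's within 0.12 rad. Both at rest and released (all of step 1 and horizontal distance between jar_b and seat below 0.004 m and z of jar_b in the frame of seat below 0.003 m and angle between jar_b's own z axis and vertical below 0.05 rad and angle between the x axis of jar_b and the x axis of mill_base, either way round below 0.12 rad and linear speed of jar_b below 0.02 m/s and contact force between the fingers and jar_b below 0.1 N); the robot touches nothing.
It fails at once if a jar is let fall or thrown (moving faster than 0.45 m/s while not held) (linear speed of jar_a above 0.45 m/s and contact force between the fingers and jar_a below 0.2 N).
It fails at once if a jar is let fall or thrown (moving faster than 0.45 m/s while not held) (linear speed of jar_b above 0.45 m/s and contact force between the fingers and jar_b below 0.2 N).
It fails at once if the pot, beaker, bottle, tumbler or saucer is moved by more than 20 mm or tipped over (distance of any of blue_pot, grey_beaker, bottle, tumbler, saucer from where it was at the start of the episode above 0.02 m or angle between any of blue_pot, grey_beaker, bottle, tumbler, saucer's own z axis and vertical above 0.5 rad).
It also fails if it takes over 72 s, if anything falls off the work surface, if the arm or the gripper's body presses on something with over 40 N, if the wrist force passes 120 N, or if a joint passes its speed limit or range.

## Working session

There is one attempt and no reset: what is moved stays moved. The work goes in short steps, Python scripts to look and compute and a shell command to move; the robot and the scene stay as the last step left them, time stands still between calls to the robot, and variables do not carry over. Pictures are saved under pics/ and viewed, at most 10 in all, crops included, and the job is handed in when it is done.

```bash
ls; mkdir -p pics; python3 - <<'E'
from bench import read_state, cams
import cv2,numpy as np
s=read_state();print({k:np.round(v,3).tolist() for k,v in s.items()})
for n in("scene","top","wrist"):
    c=cams.camera(n);cv2.imwrite(f"pics/{n}0.png",c["img"])
    import pickle;pickle.dump((c,s),open(f"pics/{n}0.pkl","wb"))
    print(n,{k:np.round(v,4).tolist() for k,v in c.items() if k!="img"})
E
```

```text
pics
{'time': 0.0, 'joint_positions': [-1.241, 0.333, -0.065, 1.461, 0.022, 1.35, -0.088], 'joint_vel': [0.001, 0.001, 0.002, -0.0, 0.0, 0.001, 0.001], 'joint_torque': [-0.0, -62.325, 0.025, -38.989, -0.061, 0.04, 0.0], 'ee_pos': [0.216, 0.586, 0.222], 'eef_rot': [0.175, 0.984, -0.001, -0.0], 'ft_force': [0.355, 0.14, 0.498], 'torque': [-0.027, 0.02, 0.001], 'grip_force': 0.0, 'width': 0.087}
scene {'K': [[410.3096, 0.0, 253.7494], [0.0, 410.3096, 191.4036], [0.0, 0.0, 1.0]], 'dist': [0.0312, 0.0, 0.0, 0.0, 0.0], 'xyz': [-0.3484, -0.5689, 0.7221], 'attitude': [0.7654, -0.426, 0.2283, -0.4249]}
top {'K': [[418.2597, 0.0, 252.0172], [0.0, 418.2597, 190.1277], [0.0, 0.0, 1.0]], 'dist': [-0.0422, 0.0, 0.0, 0.0, 0.0], 'xyz': [0.4447, 0.0023, 1.1032], 'attitude': [-0.7035, 0.7085, -0.0421, 0.0368]}
wrist {'K': [[268.5741, 0.0, 257.6213], [0.0, 268.5741, 193.4285], [0.0, 0.0, 1.0]], 'dist': [-0.0445, 0.0, 0.0, 0.0, 0.0], 'mount': [[-0.0002, -0.9666, -0.2561, 0.0692], [1.0, -0.0003, 0.0006, -0.0006], [-0.0006, -0.2561, 0.9666, -0.1623], [0.0, 0.0, 0.0, 1.0]]}
```

View pics/scene0.png

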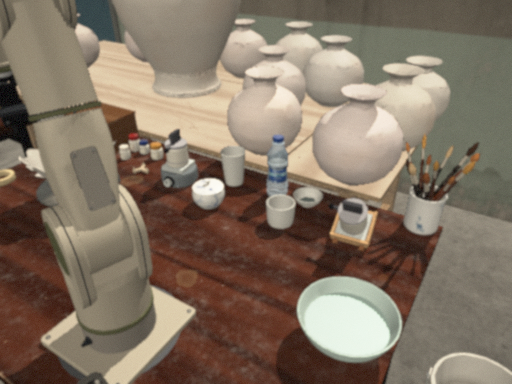

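View pics/top0.png

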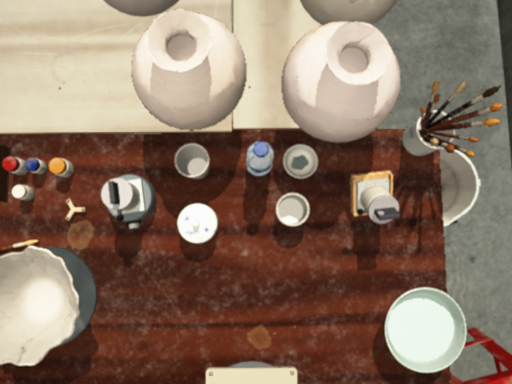

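Scene: pot (197,223 in top), beaker (292,209), mill with jar_a (125,200), rest with jar_b (377,197), bottle (260,155), tumbler (192,161) and saucer (299,161). I'll make helpers and an enlarged combined crop.

```bash
cat > h.py <<'E'
import numpy as np,cv2,pickle
from scipy.spatial.transform import Rotation as R
def campose(c,s=None):
    if "xyz" in c: return R.from_quat(c["attitude"]).as_matrix(),np.array(c["xyz"])
    T=np.eye(4);T[:3,:3]=R.from_quat(s["eef_rot"]).as_matrix();T[:3,3]=s["ee_pos"]
    M=T@np.array(c["mount"]);return M[:3,:3],M[:3,3]
def proj(P,c,s=None):
    Rm,t=campose(c,s);q=(np.atleast_2d(P)-t)@Rm
    return cv2.projectPoints(q,np.zeros(3),np.zeros(3),np.array(c["K"]),np.array(c["dist"]))[0][:,0]
def unproj(px,z,c,s=None):
    Rm,t=campose(c,s)
    u=cv2.undistortPoints(np.array(px,float).reshape(-1,1,2),np.array(c["K"]),np.array(c["dist"]))[:,0]
    d=np.c_[u,np.ones(len(u))]@Rm.T
    return t+d*((z-t[2])/d[:,2])[:,None]
def load(n): return pickle.load(open(f"pics/{n}.pkl","rb"))
def snap(n,tag):
    from bench import read_state,cams
    s=read_state();c=cams.camera(n);pickle.dump((c,s),open(f"pics/{tag}.pkl","wb"));return c,s
E
python3 - <<'E'
from h import *
for n in("top0","scene0"):
    c,s=load(n);print(n,proj([s["ee_pos"],[0,0,0]],c).round(0).tolist())
c,_=load("top0");c2,_=load("scene0")
a=cv2.resize(c["img"][130:240,90:410],None,fx=2.4,fy=2.4,interpolation=2)
b=cv2.resize(c2["img"][120:250,150:390],None,fx=2.5,fy=2.5,interpolation=2)
o=np.zeros((a.shape[0]+b.shape[0],800,3),np.uint8);o[:a.shape[0],:a.shape[1]]=a;o[a.shape[0]:,:b.shape[1]]=b
cv2.imwrite("pics/crop1.png",o);print(o.shape,a.shape)
px=dict(pot=((197,223),.087),beaker=((292.5,209.5),.069),bar=((118,194),.178),mill=((131,200),.1))
for k,(p,z) in px.items(): print(k,unproj(p,z,c).round(3))
E
```

```text
top0 [[-31.0, 349.0], [251.0, 413.0]]
scene0 [[21.0, 138.0], [121.0, 327.0]]
(589, 800, 3) (264, 768, 3)
pot [[0.479 0.128 0.087]]
beaker [[ 0.512 -0.106  0.069]]
bar [[0.542 0.294 0.178]]
mill [[0.535 0.286 0.1  ]]
```

View pics/crop1.png

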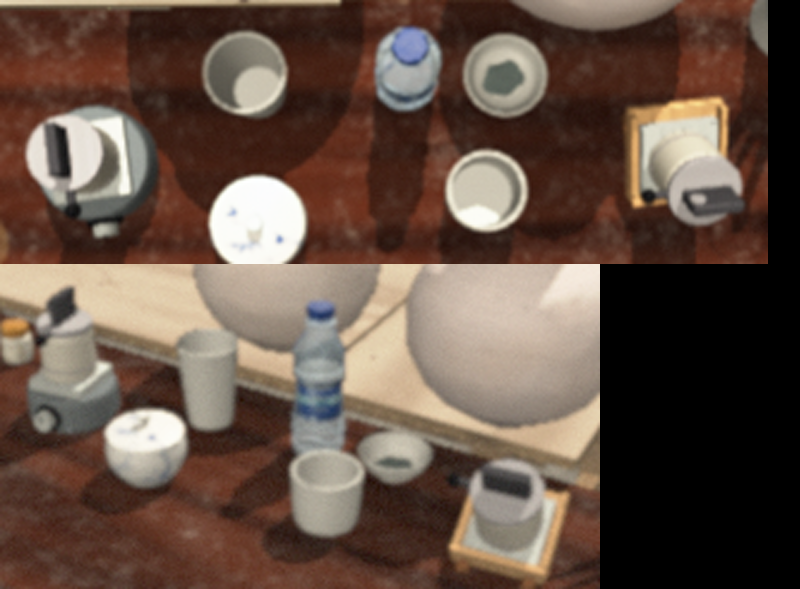

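The crop shows jar_a's lid at about (117,195), with its bar along world x and the dial towards the robot. Jar_b leans to the robot's side with its bar along y. Pot, beaker, bottle, tumbler and saucer rims are all clear.

```bash
python3 - <<'E'
from h import *
c,_=load("top0");c2,_=load("scene0")
A=lambda x,y:(90+x/2.4-.3,130+y/2.4-.3)
for k,p,z in [("pot",(258,223),.05),("beaker",(487,191),.069),("bottlecap",(410,45),.2),("bottle_near_edge",(407,108),.03),("tumbler",(245,74),.119),("saucer",(505,75),.033),("jarA lid",(65,155),.142),("jarA bar",(57,150),.181),("mill",(101,163),.05),("dial",(105,228),.02),("jarB lid",(704,189),.12),("jarB bar",(714,200),.15),("rest fl",(628,112),.07),("rest fr",(726,100),.07),("rest nl",(634,207),.02),("leverA",(72,212),.137),("leverB",(648,196),.115)]:
    q=unproj([A(*p)],z,c)[0]; s2=proj(q,c2)[0]
    print(k,q.round(3),"scene crop px",((s2[0]-150)*2.5+1.2,(s2[1]-120)*2.5+265))
# vase
def ray(p,c):
    a=unproj([p],.5,c)[0];b=unproj([p],0,c)[0];return a,(b-a)/np.linalg.norm(b-a)
a,d=ray((341,82),c);b,e=ray((358,143),c2)
t=np.linalg.lstsq(np.c_[d,-e],b-a,rcond=None)[0];P=(a+d*t[0]+b+e*t[1])/2
print("vase",P,np.linalg.norm(a+d*t[0]-b-e*t[1]),"r",58*(1.103-P[2])/418)
E
```

```text
pot [0.482 0.132 0.05 ] scene crop px (np.float64(145.31934282471144), np.float64(438.6920800566952))
beaker [ 0.512 -0.106  0.069] scene crop px (np.float64(326.3955266272637), np.float64(469.5500510007295))
bottlecap [ 0.638 -0.024  0.2  ] scene crop px (np.float64(320.14147173399186), np.float64(308.9306909084107))
bottle_near_edge [ 0.605 -0.025  0.03 ] scene crop px (np.float64(305.57406405940804), np.float64(441.7842015802895))
tumbler [0.627 0.138 0.119] scene crop px (np.float64(206.48362528554551), np.float64(341.98949109215687))
saucer [ 0.64  -0.132  0.033] scene crop px (np.float64(394.2247701200734), np.float64(450.46770937448656))
jarA lid [0.545 0.308 0.142] scene crop px (np.float64(63.14366800211526), np.float64(320.45816164155696))
jarA bar [0.546 0.303 0.181] scene crop px (np.float64(62.76849355569691), np.float64(293.5349467033275))
mill [0.546 0.299 0.05 ] scene crop px (np.float64(76.65945676563157), np.float64(383.5219526091657))
dial [0.478 0.301 0.02 ] scene crop px (np.float64(43.97817570174563), np.float64(424.13247288081385))
jarB lid [ 0.509 -0.316  0.12 ] scene crop px (np.float64(505.96577907539677), np.float64(488.4964912687136))
jarB bar [ 0.497 -0.315  0.15 ] scene crop px (np.float64(504.3835940074916), np.float64(469.7793302379164))
rest fl [ 0.594 -0.255  0.07 ] scene crop px (np.float64(476.7586131131217), np.float64(472.44794610151786))
rest fr [ 0.606 -0.359  0.07 ] scene crop px (np.float64(571.069652068584), np.float64(494.6931911787511))
rest nl [ 0.497 -0.271  0.02 ] scene crop px (np.float64(451.4158131024664), np.float64(557.5856358568325))
leverA [0.49  0.301 0.137] scene crop px (np.float64(38.74581430093936), np.float64(341.24636991245495))
leverB [ 0.503 -0.261  0.115] scene crop px (np.float64(453.05419898921593), np.float64(479.7836994629755))
vase [ 0.80551557 -0.21714812  0.15974377] 0.0014455462453295885 r 0.13088244300199325
```

Positions agree between the two views (pot–beaker distance 240 mm as stated). Moving above jar_a.

```bash
python3 -m crank '0 0 -0.1 -0.09 1; 0 0 -0.1 -0.09 1; 0 0 0 -0.04 1'; python3 -m crank '-0.18 -0.155 0 0 1; -0.18 -0.155 0 0 1; -0.18 -0.155 0 0 1; -0.18 -0.155 0 0 1; -0.18 -0.155 0 0 1; -0.18 -0.155 0 0 1; -0.18 -0.155 0 0 1; -0.18 -0.155 0 0 1; -0.18 -0.155 0 0 1; 0 0 0 0 1'; python3 - <<'E'
from h import *
c,s=snap("wrist","w1");cv2.imwrite("pics/w1.png",cv2.resize(c["img"],(768,576)))
print(s["time"],s["ee_pos"],s["eef_rot"])
E
```

```text
time: 0.45
ee_pos: [0.2162, 0.5875, 0.2654]
eef_rot: [0.001, 1.0, 0.002, 0.001]
ft_force: [-0.9, -0.2, -0.3]
width: 0.0867
grip_force: 0.0
time: 1.45
ee_pos: [0.5429, 0.2979, 0.262]
eef_rot: [0.009, 1.0, -0.002, 0.001]
ft_force: [-0.3, -0.7, -0.2]
width: 0.0871
grip_force: 0.0
1.45 [0.54291924 0.29788796 0.26204276] [ 8.73546432e-03  9.99959893e-01 -1.77644419e-03  8.65542994e-04]
```

View pics/w1.png

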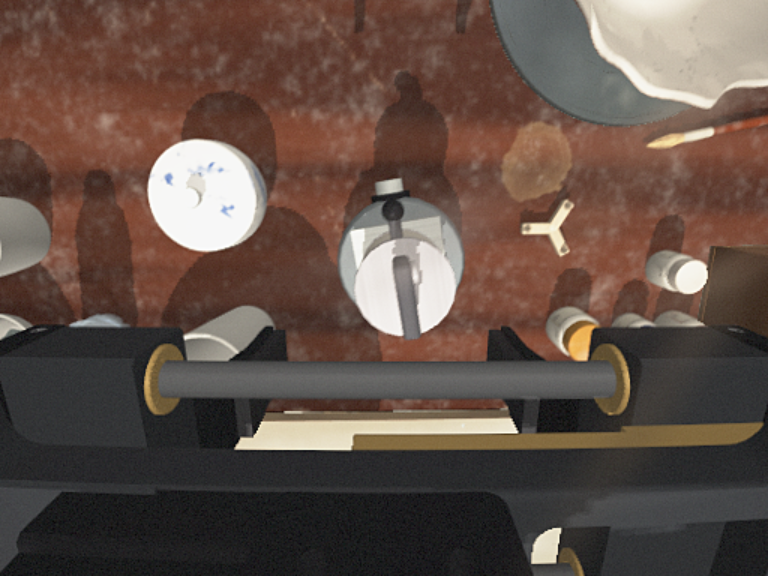

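```bash
python3 - <<'E'
from h import *
c,s=load("w1")
for k,p,z in [("bar near",(402,257),.181),("bar far",(412,338),.181),("lid",(405,287),.142),("lid L",(354,287),.142),("lid R",(456,287),.142),("knob",(392,209),.137),("dial",(389,188),.025),("mill L",(340,258),.05),("mill R",(464,258),.05),("mill near",(400,195),.05),("pot",(207,195),.05),("potL",(148,195),.05),("potR",(266,195),.05)]:
    print(k,unproj([(np.array(p)+.5)/1.5-.5],z,c,s)[0].round(4))
# overlay model for jar at guess
E
```

```text
bar near [0.5172 0.3068 0.181 ]
bar far [0.5702 0.3129 0.181 ]
lid [0.5463 0.3101 0.142 ]
lid L [0.5456 0.2732 0.142 ]
lid R [0.5469 0.347  0.142 ]
knob [0.4909 0.3015 0.137 ]
dial [0.4778 0.2999 0.025 ]
mill L [0.5408 0.2526 0.05  ]
mill R [0.5428 0.3695 0.05  ]
mill near [0.4839 0.3097 0.05  ]
pot [0.48   0.1332 0.05  ]
potL [0.4784 0.0775 0.05  ]
potR [0.4814 0.1877 0.05  ]
```

Jar_a: axis (0.545, 0.310), yaw about +8° (bar, lever and dial agree); pot (0.481, 0.132). Grasp it.

```bash
python3 -m crank '-0.018 0.058 0 -0.05 1; 0 0 0.1 -0.05 1; 0 0 0.2 0 1; 0 0 0.17 0 1; 0 0 0.1 0 1; 0 0 0 0 1'; python3 - <<'E'
from h import *
from bench import read_state
s=read_state();print(s["ee_pos"],R.from_quat(s["eef_rot"]).as_matrix().round(3).tolist())
E
python3 -m crank '0 0 0 0 -1; 0 0 0 0 -1; 0 0 0 0 -1; 0 0 0 0 -1; 0 0 0 0 -1; 0 0 0 0 -1; 0 0 0 0 -1; 0 0 0 0 -1' 30
```

```text
time: 2.1
ee_pos: [0.5391, 0.3168, 0.1451]
eef_rot: [-0.076, 0.997, -0.001, -0.003]
ft_force: [-1.3, 0.4, -0.9]
width: 0.0872
grip_force: 0.0
[0.53907182 0.31680639 0.1451174 ] [[-0.989, -0.151, -0.005], [-0.151, 0.989, -0.003], [0.006, -0.002, -1.0]]
time: 2.9
ee_pos: [0.5416, 0.3168, 0.1485]
eef_rot: [-0.075, 0.997, 0.0, -0.0]
ft_force: [0.9, -0.1, -0.1]
width: 0.0308
grip_force: 0.0
```

```bash
python3 -m crank '-0.01 -0.04 0 0 -0.2; 0 0 0 0 -0.2; 0 0 0 0 -0.2' 30; python3 -m crank '0 0 0 0 -1; 0 0 0 0 -1; 0 0 0 0 -1; 0 0 0 0 -1; 0 0 0 0 -1' 30
```

```text
time: 3.2
ee_pos: [0.5451, 0.3086, 0.1486]
eef_rot: [-0.074, 0.997, -0.0, 0.0]
ft_force: [-0.3, 0.3, 0.1]
width: 0.0344
grip_force: 0.0
time: 3.7
ee_pos: [0.5447, 0.3093, 0.1486]
eef_rot: [-0.075, 0.997, 0.0, 0.0]
ft_force: [0.1, 0.7, 0.0]
width: 0.0119
grip_force: 30.0
```

```bash
python3 -m crank '0 0 -0.03 0 -1; 0 0 -0.05 0 -1; 0 0 -0.1 0 -1; 0 0 -0.15 0 -1; 0 0 -0.17 0 -1; 0 0 0 0 -1; 0 0 0 0 -1' 35;  python3 - <<'E'
from h import *
c,s=snap("top","t1");c2,s=snap("scene","s1")
a=cv2.resize(c["img"][160:240,80:160],(480,480),interpolation=2)
b=cv2.resize(c2["img"][100:200,140:220],(320,400),interpolation=2)
o=np.zeros((480,800,3),np.uint8);o[:,:480]=a;o[:400,480:]=b
cv2.imwrite("pics/crop2.png",o)
E
```

```text
time: 4.4
ee_pos: [0.545, 0.3092, 0.2493]
eef_rot: [-0.075, 0.997, 0.0, 0.001]
ft_force: [0.5, -0.4, -5.5]
width: 0.0119
grip_force: 35.0
```

View pics/crop2.png

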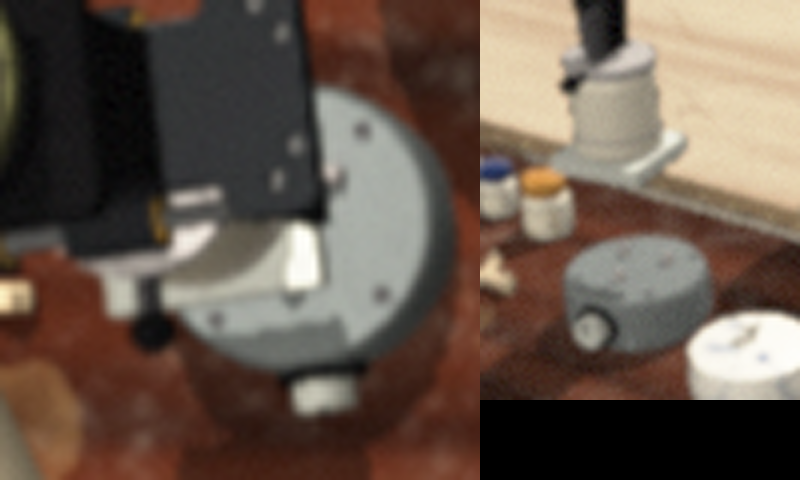

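The jar hangs upright in the gripper clear of the base (load about 5.5 N). Carrying it to the gap.

```bash
python3 -m crank '0.03 -0.09 0 0 -1; 0.057 -0.1785 0 0 -1; 0.057 -0.1785 0 0 -1; 0.057 -0.1785 0 0 -1; 0.057 -0.1785 0 0 -1; 0.057 -0.1785 0 0 -1; 0.057 -0.1785 0 0 -1; 0.057 -0.1785 0 0 -1; 0.03 -0.09 0 0 -1; 0 0 0 0 -1'; python3 -m crank '0 0 0 0.04 -1; 0 0 0 0.05 -1; 0 0 0 0 -1; 0 0 0 0 -1; 0 0 0 0 -1';python3 - <<'E'
from h import *
c,s=snap("top","t2");cv2.imwrite("pics/m.png",cv2.resize(c["img"][90:260,60:260],None,fx=3,fy=3,interpolation=2))
m=c["img"]
E
```

```text
time: 5.5
ee_pos: [0.4956, 0.0091, 0.2476]
eef_rot: [-0.072, 0.997, -0.0, -0.001]
ft_force: [0.3, -0.3, -4.3]
width: 0.0119
grip_force: 35.0
time: 6.0
ee_pos: [0.4966, 0.0131, 0.2481]
eef_rot: [-0.005, 1.0, -0.0, -0.0]
ft_force: [0.2, 0.5, -4.8]
width: 0.012
grip_force: 35.0
```

View pics/m.png

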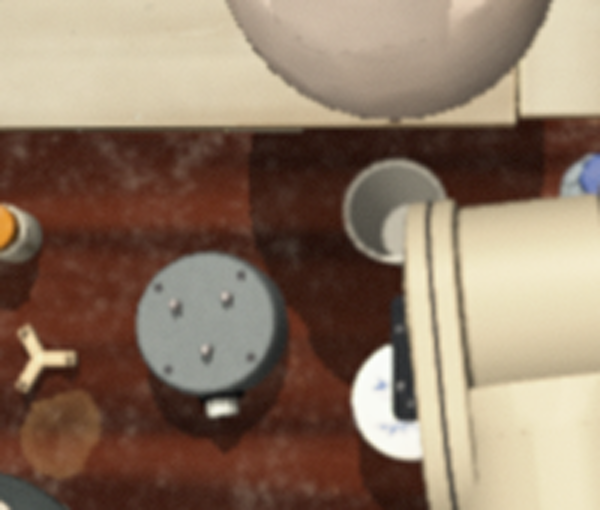

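Base is clear: pegs at crop (207,349), (227,298), (175,304), housing circle centred near (207,322). Lowering jar_a, and computing the base pose.

```bash
python3 -m crank '0 0 0.15 0 -1; 0 0 0.2 0 -1; 0 0 0.2 0 -1; 0 0 0.12 0 -1; 0 0 0.05 0 -1; 0 0 0.02 0 -1; 0 0 0 0 -1; 0 0 0 0 -1'; python3 - <<'E'
from h import *
c,_=load("t2")
px=(np.array([(207,349),(227,298),(175,304)])+.5)/3-.5+[60,90]
W=unproj(px,.059,c);print(W.round(4))
M=np.array([(-24,0),(18,-22),(18,22)])/1e3
a=M-M.mean(0);b=W[:,:2]-W[:,:2].mean(0)
th=np.arctan2((a[:,0]*b[:,1]-a[:,1]*b[:,0]).sum(),(a*b).sum())
Rm=np.array([[np.cos(th),-np.sin(th)],[np.sin(th),np.cos(th)]])
t=W[:,:2].mean(0)-Rm@M.mean(0);print("base",t,np.degrees(th),"res",(W[:,:2]-t-M@Rm.T).round(4).tolist())
print("circle",unproj([((207.5)/3-.5+60,322.5/3-.5+90)],.05,c))
E
```

```text
time: 6.85
ee_pos: [0.4977, 0.0129, 0.1019]
eef_rot: [-0.004, 1.0, 0.0, 0.001]
ft_force: [0.3, -0.0, -4.0]
width: 0.0116
grip_force: 35.0
[[0.5239 0.3034 0.059 ]
 [0.5666 0.2876 0.059 ]
 [0.5619 0.3313 0.059 ]]
base [0.54682587 0.30690003] 7.487497665717635 res [[0.0008, -0.0004], [-0.0009, 0.0001], [0.0001, 0.0003]]
circle [[0.54740182 0.30653098 0.05      ]]
```

```bash
python3 -m crank '0 0 0.007 0 -1; 0 0 0.005 0 -1; 0 0 0.003 0 -1; 0 0 0 0 -1; 0 0 0 0 -1'
```

```text
time: 7.35
ee_pos: [0.4972, 0.0129, 0.0985]
eef_rot: [-0.004, 1.0, 0.0, 0.001]
ft_force: [-2.4, -0.2, 5.6]
width: 0.0117
grip_force: 35.0
```

```bash
python3 -m crank '0 0 0 0 -0.5; 0 0 0 0 -0.3; 0 0 0 0 -0.3; 0 0 0 0 -0.3' ; python3 -m crank '0 0 -0.05 0 0; 0 0 -0.1 0 0.5; 0 0 -0.2 0 1; 0 0 -0.2 0 1; 0 0 -0.2 0 1; 0 0 0 0 1'; python3 - <<'E'
from h import *
c,s=snap("wrist","w2");cv2.imwrite("pics/w2.png",cv2.resize(c["img"],(768,576)))
print(s["ee_pos"])
E
```

```text
time: 7.75
ee_pos: [0.4968, 0.0128, 0.0975]
eef_rot: [-0.004, 1.0, 0.0, 0.0]
ft_force: [0.4, -0.2, -0.8]
width: 0.0294
grip_force: 0.0
time: 8.35
ee_pos: [0.4991, 0.0128, 0.2537]
eef_rot: [-0.004, 1.0, 0.001, 0.004]
ft_force: [0.6, 0.1, -0.3]
width: 0.0704
grip_force: 0.0
[0.49909019 0.01282767 0.25370482]
```

View pics/w2.png

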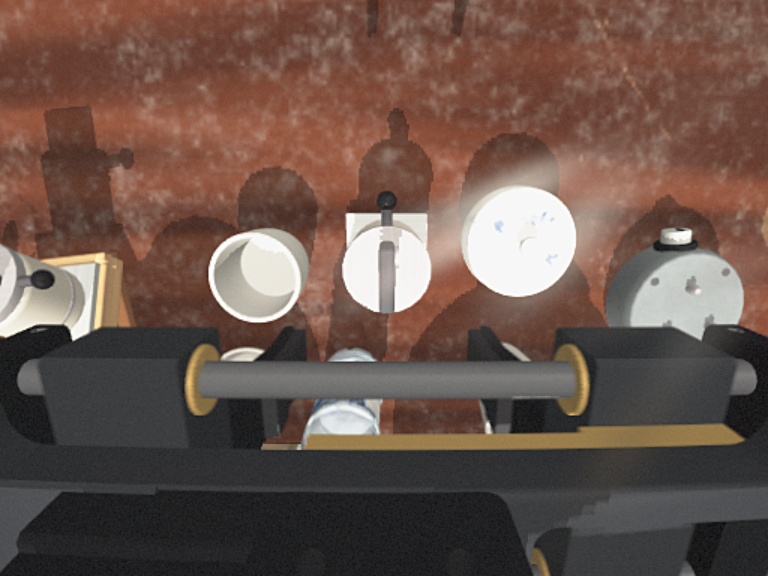

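Jar_a stands upright in the gap, released; the beaker (258,276) and pot (518,240) flank it. Going to jar_b and turning half round.

```bash
python3 -m crank '0 -0.1 0 0 1; 0 -0.18 0 0 1; 0 -0.18 0 0 1; 0 -0.18 0 0 1; 0 -0.18 0 0 1; 0 -0.18 0 0 1; 0 -0.18 0 0 1; 0 -0.18 0 0 1; 0 -0.18 0 0 1; 0 -0.1 0 0 1' >/dev/null; python3 -m crank '0 0 0 0.09 1; 0 0 0 0.09 1; 0 0 0 0.09 1; 0 0 0 0.09 1; 0 0 0 0.09 1; 0 0 0 0.09 1; 0 0 0 0.09 1; 0 0 0 0.09 1; 0 0 0 0.09 1; 0 0 0 0.09 1'; python3 -m crank '0 0 0 0.09 1; 0 0 0 0.09 1; 0 0 0 0.09 1; 0 0 0 0.09 1; 0 0 0 0.09 1; 0 0 0 0.09 1; 0 0 0 0.09 1; 0 0 0 0.09 1; 0 0 0 0.09 1; 0 0 0 0.09 1';python3 -m crank '0 0 0 0.09 1; 0 0 0 0.04 1; 0 0 0 0 1; 0 0 0 0 1; 0 0 0 0 1'; python3 - <<'E'
from h import *
c,s=load("w2")
f=lambda p,z:unproj([(np.array(p)+.5)/1.5-.5],z,c,s)[0]
a,b=f((518,240),.05),f((258,276),.069);print(a,b,(a+b)/2,"jar",f((387,265),.092), f((387,268),.131))
c,s=snap("wrist","w3");cv2.imwrite("pics/w3.png",cv2.resize(c["img"],(768,576)))
print(s["ee_pos"],s["joint_positions"])
E
```

```text
time: 10.4
ee_pos: [0.499, -0.315, 0.2466]
eef_rot: [0.649, 0.761, -0.0, -0.001]
ft_force: [0.8, -0.5, 0.5]
width: 0.0868
grip_force: 0.0
time: 11.4
ee_pos: [0.499, -0.3149, 0.2466]
eef_rot: [0.987, 0.158, -0.001, -0.0]
ft_force: [0.9, -0.2, -0.6]
width: 0.0868
grip_force: 0.0
time: 11.9
ee_pos: [0.4993, -0.3152, 0.2472]
eef_rot: [0.998, 0.06, -0.0, -0.0]
ft_force: [0.8, -0.1, -0.7]
width: 0.0872
grip_force: 0.0
[0.47990246 0.13262372 0.05      ] [ 0.5110022  -0.10136464  0.069     ] [0.49545233 0.01562954 0.0595    ] jar [0.49551322 0.01278947 0.092     ] [0.48960652 0.01262759 0.131     ]
[ 0.49929516 -0.31518838  0.24724257] [-0.36154236  0.39750737  1.11139211  1.56358718 -0.35945214  1.40550942
 -0.67210574]
```

View pics/w3.png

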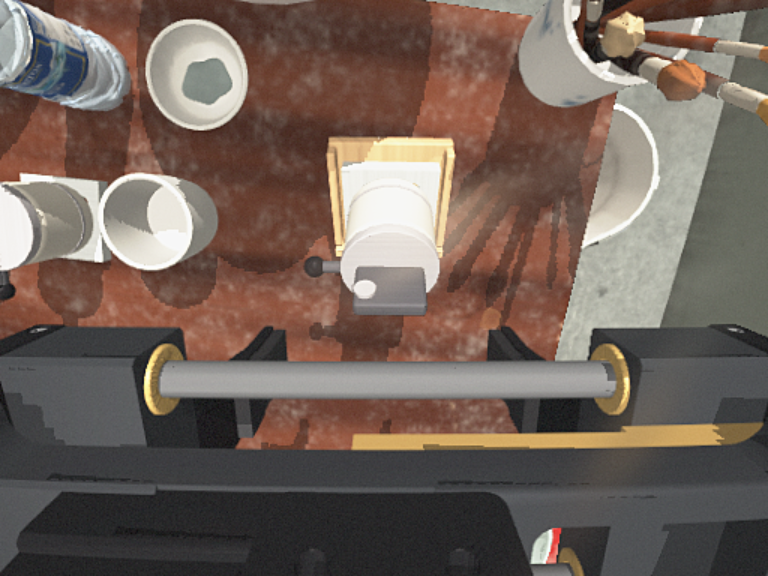

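The picture shows jar_b with bar face corners (358,267), (426,268), (426,303), (354,303), its top edge down to row 314, lid (341..439, ~262) and lever knob (313,266). Fitting the pose with the known 30° tilt.

```bash
python3 - <<'E'
from h import *
from scipy.optimize import least_squares
c,s=load("w3")
J=np.array([(-25,6,92),(25,6,92),(25,6,131),(-25,6,131),(25,-6,131),(-25,-6,131),(-37,0,88),(37,0,88),(-64,0,87)])/1e3
px=(np.array([(358,267),(426,268),(426,303),(354,303),(424,314),(356,314),(341,262),(439,262),(313,266)])+.5)/1.5-.5
z=np.array([-.5,0,.75**.5]);x=np.array([0,-1,0.]);R0=np.c_[x,np.cross(z,x),z]
def P(p):
    return R.from_euler("z",p[2]).apply(J@R0.T)+[p[0],p[1],p[3]]
for fz in(0,1):
    r=least_squares(lambda p:((proj(P(p),c,s)-px)*1.).ravel() if fz else (proj(P([*p[:3],.04]),c,s)-px).ravel(),[.55,-.31,.1,.04],loss="soft_l1")
    p=r.x if fz else [*r.x[:3],.04]
    print(np.round(p,4),"yaw",np.degrees(p[2]),"res",(proj(P(p),c,s)-px).round(1).tolist())
    g=R.from_euler("z",p[2]).apply(R0@[0,0,.118])+[p[0],p[1],p[3]];print("grasp pt",g.round(4), "lid ctr",(R.from_euler("z",p[2]).apply(R0@[0,0,.092])+[p[0],p[1],p[3]]).round(4))
T=R.from_quat(s["eef_rot"]).as_matrix();print("tool y heading",np.degrees(np.arctan2(T[1,1],T[0,1])),"x",T[:,0].round(3))
E
```

```text
[ 0.5544 -0.3123  0.1211  0.04  ] yaw 6.937455323212168 res [[-0.9, -2.3], [-0.2, -3.0], [2.5, -0.3], [-0.3, -0.2], [3.0, 0.6], [-1.0, 0.6], [0.1, 2.8], [1.3, 2.7], [-5.3, -0.4]]
grasp pt [ 0.4959 -0.3195  0.1422] lid ctr [ 0.5088 -0.3179  0.1197]
[ 0.5498 -0.3134  0.1054  0.024 ] yaw 6.040649641502173 res [[0.1, -1.2], [-1.7, -1.3], [0.5, 0.1], [0.6, -0.6], [0.9, 0.4], [-0.3, -0.2], [1.6, 3.6], [-0.7, 4.5], [-2.6, 0.0]]
grasp pt [ 0.4912 -0.3197  0.1262] lid ctr [ 0.5041 -0.3183  0.1037]
tool y heading -83.12668226736345 x [ 0.993  0.12  -0.   ]
```

```bash
python3 -m crank '-0.024 0.02 0 0 0.5; 0 0 0.1 0 0.5; 0 0 0.15 0 0.5; 0 0 0.15 0 0.5; 0 0 0.12 0 0.5; 0 0 0.06 0 0.5; 0 0 0.03 0 0.5; 0 0 0 0 0.5; 0 0 0 0 0.5' ; python3 -m crank '0 0 0 0 -1; 0 0 0 0 -1; 0 0 0 0 -1; 0 0 0 0 -1; 0 0 0 0 -1' 20; python3 - <<'E'
from h import *
c,s=snap("wrist","w4");c2,s=snap("scene","s4")
a=cv2.resize(c["img"][130:260,150:360],(525,325),interpolation=2)
cv2.imwrite("pics/w4.png",c["img"])
E
```

```text
time: 12.85
ee_pos: [0.4956, -0.3202, 0.1266]
eef_rot: [0.998, 0.059, 0.001, 0.0]
ft_force: [1.0, 0.5, -0.2]
width: 0.0656
grip_force: 0.0
time: 13.35
ee_pos: [0.4953, -0.3194, 0.1259]
eef_rot: [0.998, 0.059, 0.0, -0.0]
ft_force: [-1.4, 4.9, 6.6]
width: 0.0494
grip_force: 20.0
```

```bash
python3 -m crank '-0.012 0 -0.022 0 -1; -0.012 0 -0.022 0 -1; -0.025 0 -0.043 0 -1; -0.025 0 -0.043 0 -1; 0 0 0 0 -1; 0 0 0 0 -1'; python3 -m crank '-0.025 0 -0.043 0 -1; -0.025 0 -0.043 0 -1; -0.025 0 -0.043 0 -1; -0.025 0 -0.043 0 -1; -0.05 0 -0.1 0 -1; 0 0 -0.1 0 -1; 0 0 0 0 -1; 0 0 0 0 -1'; python3 - <<'E'
from h import *
from bench import read_state
c,s=snap("wrist","w5");c2,_=snap("scene","s5");ct,_=snap("top","t5")
a=cv2.resize(c["img"][100:330,110:400],(464,368),interpolation=2)
b=cv2.resize(c2["img"][130:250,290:400],(330,360),interpolation=2)
o=np.zeros((368,800,3),np.uint8);o[:,:464]=a;o[:360,470:]=b
cv2.imwrite("pics/c5.png",o);print(s["ee_pos"],s["torque"])
E
```

```text
time: 14.05
ee_pos: [0.4803, -0.3215, 0.1517]
eef_rot: [0.998, 0.059, 0.0, -0.0]
ft_force: [-0.1, 0.8, -4.9]
width: 0.0498
grip_force: 20.0
time: 14.85
ee_pos: [0.4509, -0.3248, 0.2258]
eef_rot: [0.998, 0.059, 0.0, -0.0]
ft_force: [0.5, -0.1, -5.3]
width: 0.0497
grip_force: 20.0
[ 0.45085109 -0.32484807  0.22579959] [-0.06534406  0.29907902 -0.02256061]
```

View pics/c5.png

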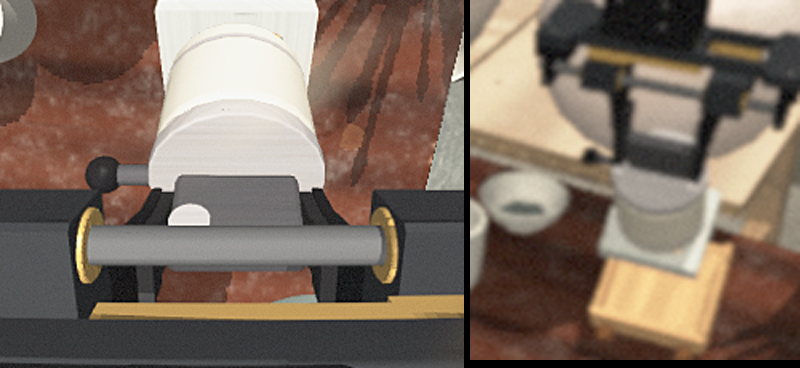

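Jar_b is held by the bar ends, clear of the rest, still leaning about 30° since the pads' friction holds it. I'll hold its low edge a few mm above free table and ease the grip so it swings upright, with no height to fall.

```bash
python3 -m crank '-0.097 -0.12 0 0 -1; -0.097 -0.12 0 0 -1; -0.097 -0.12 0 0 -1; 0 0 0.1 0 -1; 0 0 0.15 0 -1; 0 0 0.15 0 -1; 0 0 0.12 0 -1; 0 0 0.055 0 -1; 0 0 0 0 -1; 0 0 0 0 -1';  python3 -m crank '0 0 0 0 -1; 0 0 0 0 -1; 0 0 0 0 -1' 12; python3 -c "
from bench import read_state as r;print(r()['torque'])"
```

```text
time: 16.0
ee_pos: [0.3954, -0.2715, 0.1141]
eef_rot: [0.998, 0.058, -0.002, -0.002]
ft_force: [0.1, -0.6, -4.3]
width: 0.0501
grip_force: 20.0
time: 16.3
ee_pos: [0.3957, -0.2709, 0.1139]
eef_rot: [0.998, 0.058, -0.001, -0.002]
ft_force: [-0.3, 0.7, -4.7]
width: 0.0499
grip_force: 12.0
[-0.07980658  0.2619453   0.05614527]
```

```bash
for f in 8 6; do python3 -m crank '0 0 0 0 -1; 0 0 0 0 -1; 0 0 0 0 -1' $f | grep -E "time|ft|ee_pos|width"; python3 -c "
from bench import read_state as r;print(r()['torque'])"; done
```

```text
time: 16.6
ee_pos: [0.3952, -0.2709, 0.1133]
ft_force: [-0.1, -0.4, -3.9]
width: 0.05
[-0.05293085  0.29721043 -0.01873435]
time: 16.9
ee_pos: [0.3953, -0.271, 0.1133]
ft_force: [0.8, -0.5, -3.9]
width: 0.0503
[-0.07716491  0.16109049 -0.03135016]
```

```bash
for f in 6 5; do python3 -m crank '0 0 0 0 -1; 0 0 0 0 -1; 0 0 0 0 -1' $f | grep -E "time|ft|ee_pos|width"; python3 -c "
from bench import read_state as r;print(r()['torque'])"; done; python3 - <<'E'
from h import *
c,s=snap("wrist","w6");c2,_=snap("scene","s6")
a=cv2.resize(c["img"][100:330,110:400],(464,368),interpolation=2)
b=cv2.resize(c2["img"][150:290,220:380],(320,280),interpolation=2)
o=np.zeros((368,800,3),np.uint8);o[:,:464]=a;o[:280,470:790]=b
cv2.imwrite("pics/c6.png",o)
E
```

```text
time: 17.2
ee_pos: [0.3952, -0.2709, 0.1133]
ft_force: [0.4, 0.3, -4.7]
width: 0.0502
[-0.07765724  0.16980963 -0.01649612]
time: 17.5
ee_pos: [0.3952, -0.2709, 0.1133]
ft_force: [0.0, -0.3, -4.9]
width: 0.0499
[-0.09261097  0.21629529 -0.04059213]
```

```bash
python3 - <<'E'
from h import *
J=np.array([(-37,0,88),(37,0,88),(-64,0,87)])/1e3
a,s5=load("w5");b,s6=load("w6")
g=lambda c:cv2.cvtColor(c["img"],cv2.COLOR_BGR2GRAY)
A,B=g(a),g(b)
# lid top edge row (white lid to white body) hard; track lever knob (dark blob) & bar by template
for n,(y0,y1,x0,x1) in dict(knob=(192,226,158,190),bar=(205,240,205,300),foot=(100,145,200,315)).items():
    r=cv2.matchTemplate(B[max(0,y0-50):y1+60,x0-40:x1+40],A[y0:y1,x0:x1],cv2.TM_CCOEFF_NORMED);_,v,_,l=cv2.minMaxLoc(r)
    print(n,v,"shift",l[0]-40,l[1]-min(50,y0))
for y in range(90,240,12): print(y,A[y,200:320:12].tolist(),B[y,200:320:12].tolist())
E
```

```text
knob 0.5827630758285522 shift 3 10
bar 0.6581328511238098 shift 0 1
foot 0.7342777848243713 shift 5 39
90 [53, 39, 212, 202, 223, 208, 215, 212, 215, 57] [71, 72, 69, 102, 109, 69, 86, 73, 67, 66]
102 [71, 243, 239, 243, 243, 241, 244, 241, 242, 73] [54, 56, 84, 99, 73, 66, 60, 58, 73, 66]
114 [65, 238, 238, 234, 234, 230, 231, 233, 232, 98] [68, 69, 85, 109, 102, 58, 54, 57, 69, 77]
126 [74, 235, 233, 205, 244, 245, 246, 242, 235, 96] [77, 94, 90, 99, 105, 81, 97, 108, 85, 111]
138 [100, 235, 229, 241, 244, 245, 245, 242, 230, 147] [102, 111, 218, 219, 232, 229, 232, 225, 222, 123]
150 [108, 245, 234, 243, 245, 245, 245, 241, 230, 133] [94, 83, 246, 245, 181, 234, 232, 244, 244, 131]
162 [90, 148, 238, 247, 225, 228, 249, 246, 231, 115] [87, 99, 247, 221, 229, 232, 231, 227, 245, 135]
174 [105, 214, 206, 242, 220, 224, 223, 231, 206, 98] [88, 101, 203, 203, 238, 239, 244, 200, 242, 103]
186 [113, 189, 216, 216, 215, 221, 220, 215, 218, 90] [102, 102, 237, 237, 237, 238, 236, 237, 241, 79]
198 [87, 208, 208, 213, 212, 210, 214, 213, 213, 212] [109, 240, 239, 237, 238, 237, 239, 238, 236, 85]
210 [125, 216, 100, 98, 87, 82, 77, 77, 217, 211] [108, 238, 239, 238, 237, 238, 239, 238, 238, 240]
222 [107, 55, 115, 111, 112, 110, 108, 113, 106, 41] [124, 62, 96, 91, 94, 94, 97, 94, 235, 39]
234 [36, 55, 223, 221, 110, 114, 118, 113, 113, 49] [34, 52, 195, 199, 96, 99, 100, 96, 96, 55]
```

```bash
cat >> h.py <<'E'
def jarpx(pt,t,c,gz=.121,gy=0.):
    """pixel of jar point pt (m) when the jar held by bar ends at height gz leans by t"""
    t=np.radians(t);jz=np.array([-np.sin(t),0,-np.cos(t)]);jy=np.array([np.cos(t),0,-np.sin(t)])
    q=np.array([0,0,-.019])+(pt[2]-gz)*jz+(pt[1]-gy)*jy+np.array([0,pt[0],0])
    M=np.array(c["mount"]);q=M[:3,:3].T@(q-M[:3,3])
    return cv2.projectPoints(q[None],np.zeros(3),np.zeros(3),np.array(c["K"]),np.array(c["dist"]))[0][0,0].round(1)
E
python3 - <<'E'
from h import *
c,s=load("w5");b,_=load("w6")
for t in(30,25,20,15,10,5,0): print(t,"knob",jarpx((-.064,0,.087),t,c),"foot far",jarpx((0,.04,.0),t,c),jarpx((0,.04,.014),t,c),"bar face top",jarpx((0,.006,.131),t,c))
for n,i in(("w5",c["img"]),("w6",b["img"])):
    g=cv2.cvtColor(i,cv2.COLOR_BGR2GRAY);m=(g[170:250,140:200]<45).astype(np.uint8)
    k,l,st,ce=cv2.connectedComponentsWithStats(m);print(n,[(st[j].tolist(),ce[j].round(1).tolist()) for j in range(1,k) if st[j,4]>40])
    print([int(v) for v in g[60:150:3,257]])
E
```

```text
30 knob [162.  203.7] foot far [256.8  90.4] [256.8  98.2] bar face top [256.5 255.6]
25 knob [163.  206.8] foot far [256.9 101.3] [256.8 107.8] bar face top [256.5 253.9]
20 knob [163.9 210.1] foot far [256.9 112. ] [256.9 117.4] bar face top [256.5 252.1]
15 knob [164.7 213.6] foot far [256.9 122.7] [256.9 127. ] bar face top [256.5 250.2]
10 knob [165.4 217.2] foot far [256.9 133.2] [256.9 136.6] bar face top [256.5 248.3]
5 knob [166. 221.] foot far [257.  143.7] [256.9 146.2] bar face top [256.5 246.4]
0 knob [166.4 224.8] foot far [257.  154.1] [257.  155.8] bar face top [256.5 244.5]
w5 [([13, 28, 31, 52, 228], [28.7, 55.0]), ([49, 60, 11, 10, 57], [55.5, 66.1])]
[211, 211, 211, 207, 208, 209, 209, 207, 210, 207, 209, 206, 207, 235, 241, 242, 216, 233, 229, 245, 236, 241, 245, 245, 245, 245, 245, 245, 245, 245]
w6 [([12, 49, 35, 31, 197], [27.1, 61.5]), ([49, 59, 11, 11, 61], [55.6, 66.0])]
[68, 69, 74, 66, 65, 71, 70, 67, 68, 65, 65, 101, 88, 106, 106, 95, 79, 77, 94, 84, 83, 86, 91, 95, 97, 92, 228, 247, 246, 242]
```

Tilt is now about 9° (foot edge at row 137). Pressing it down on the table levels it; then regrip firmly.

```bash
python3 -m crank '0 0 0.02 0 -1; 0 0 0.015 0 -1; 0 0 0.01 0 -1; 0 0 0.007 0 -1; 0 0 0 0 -1; 0 0 0 0 -1' 4;  python3 - <<'E'
from h import *
c,s=snap("wrist","w7");g=cv2.cvtColor(c["img"],cv2.COLOR_BGR2GRAY)
print(s["ee_pos"],s["ft_force"],[int(v) for v in g[120:170:2,257]],[int(v) for v in g[120:170:2,235]])
E
```

```text
time: 18.2
ee_pos: [0.396, -0.2708, 0.1033]
eef_rot: [0.998, 0.058, -0.002, -0.002]
ft_force: [1.9, 3.3, 5.4]
width: 0.0499
grip_force: 4.0
[ 0.39603321 -0.27079736  0.10330138] [1.92891521 3.34167531 5.40037456] [84, 89, 96, 91, 92, 93, 101, 100, 95, 98, 95, 93, 230, 250, 246, 247, 214, 237, 228, 228, 227, 229, 230, 248, 202] [95, 89, 96, 97, 94, 89, 92, 100, 98, 99, 92, 82, 231, 250, 246, 246, 246, 246, 247, 240, 237, 212, 217, 218, 218]
```

```bash
python3 -m crank '0 0 0 0 -0.1; 0 0 0 0 0.3; 0 0 0 0 0.3; 0 0 0 0 0.3; 0 0 0 0 0.3; 0 0 0 0 0.3';  python3 - <<'E'
from h import *
c,s=snap("wrist","w8");g=cv2.cvtColor(c["img"],cv2.COLOR_BGR2GRAY)
print(s["ee_pos"],s["ft_force"],[int(v) for v in g[120:170:2,257]])
cv2.imwrite("pics/w8.png",cv2.resize(g[120:320,130:390],(780,600),interpolation=2))
for gy in(-.004,0,.004): print(gy,[jarpx(p,0,c,s["ee_pos"][2]+.019,gy) for p in((0,.04,.014),(-.064,0,.087),(-.025,.006,.131),(.025,.006,.131))])
E
```

```text
time: 18.85
ee_pos: [0.395, -0.271, 0.1028]
eef_rot: [0.998, 0.058, -0.002, -0.002]
ft_force: [-0.4, -0.7, -0.1]
width: 0.0567
grip_force: 0.0
[ 0.39502189 -0.27104697  0.10284307] [-0.4144824  -0.68906567 -0.08478601] [87, 89, 92, 97, 94, 97, 95, 99, 97, 98, 100, 96, 255, 247, 249, 243, 222, 225, 226, 199, 247, 243, 243, 242, 243]
-0.004 [array([257. , 151.4]), array([166.3, 219.1]), array([210.2, 237. ]), array([302.7, 236.9])]
0 [array([257. , 155.7]), array([166.8, 224.4]), array([210.6, 243.7]), array([302.4, 243.7])]
0.004 [array([257., 160.]), array([167.3, 229.6]), array([210.9, 250.4]), array([302. , 250.4])]
```

View pics/w8.png

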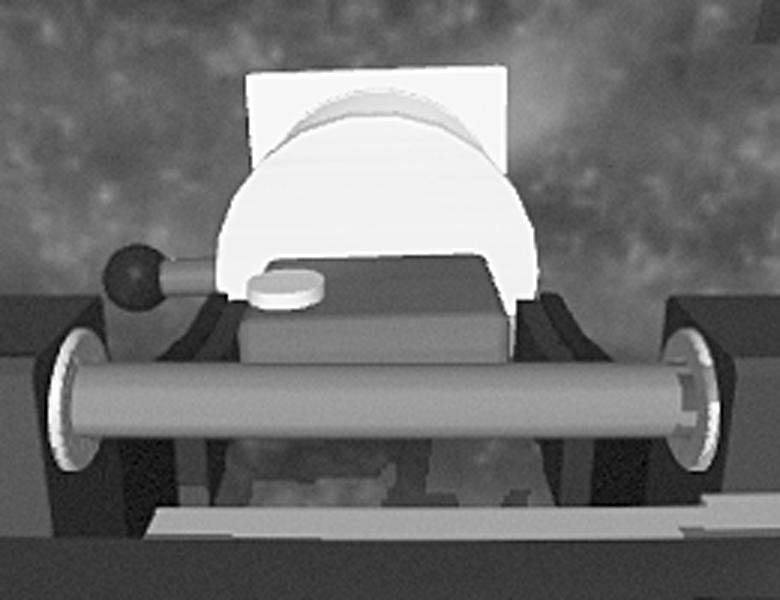

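Jar_b stands upright on the table, released. Foot edge at row 143, bar edge at row 225 and knob (174,213) all say the fingers sit about 10 mm too near the robot, so I re-centre before regripping.

```bash
python3 -m crank '0.025 0 0 -0.015 0.3; 0.027 0 0 0 0.3; 0 0 0 0 0.3; 0 0 0 0 0.3';  python3 - <<'E'
from h import *
c,s=snap("wrist","w9");g=cv2.cvtColor(c["img"],cv2.COLOR_BGR2GRAY)
print(s["ee_pos"],s["ft_force"])
for x in (225,257,290): print(x,[int(v) for v in g[140:176,x]])
m=np.abs(np.diff(g[225:262,230:295].mean(1)));print(g[218:262,250:290].mean(1).round().tolist())
for gy in(-.002,0,.002): print(gy,[jarpx(p,0,c,s["ee_pos"][2]+.019,gy) for p in((0,.04,.014),(0,.006,.131),(0,.006,.092))])
E
```

```text
time: 19.3
ee_pos: [0.4056, -0.2697, 0.1028]
eef_rot: [0.998, 0.07, -0.002, -0.002]
ft_force: [0.3, -0.3, 0.4]
width: 0.0565
grip_force: 0.0
[ 0.40556562 -0.26966244  0.10279354] [ 0.29120817 -0.29794602  0.42494021]
225 [89, 88, 91, 98, 103, 100, 102, 112, 113, 110, 103, 103, 99, 84, 227, 237, 251, 248, 247, 247, 247, 247, 247, 247, 247, 247, 247, 247, 247, 247, 247, 247, 247, 247, 248, 246]
257 [93, 100, 99, 104, 101, 102, 108, 110, 110, 116, 117, 122, 122, 127, 226, 246, 249, 247, 247, 247, 250, 226, 234, 228, 224, 224, 226, 223, 225, 226, 225, 227, 237, 188, 205, 249]
290 [117, 120, 121, 129, 125, 130, 132, 131, 131, 132, 134, 133, 126, 168, 219, 250, 248, 246, 246, 246, 246, 246, 246, 246, 246, 246, 246, 246, 246, 246, 246, 246, 246, 247, 247, 247]
[246.0, 255.0, 126.0, 75.0, 86.0, 88.0, 90.0, 89.0, 91.0, 88.0, 87.0, 89.0, 89.0, 92.0, 90.0, 91.0, 92.0, 91.0, 90.0, 90.0, 92.0, 92.0, 89.0, 93.0, 111.0, 121.0, 128.0, 134.0, 140.0, 141.0, 145.0, 150.0, 156.0, 159.0, 158.0, 158.0, 160.0, 158.0, 157.0, 156.0, 156.0, 155.0, 155.0, 153.0]
-0.002 [array([256.9, 153.6]), array([256.5, 240.4]), array([256.7, 216.3])]
0 [array([256.9, 155.7]), array([256.5, 243.8]), array([256.7, 219. ])]
0.002 [array([256.9, 157.8]), array([256.5, 247.2]), array([256.7, 221.8])]
```

Centred within 1 mm now (foot edge row 153.7, bar base row 220, both as predicted), and yaw is square. Regrip, lift and carry.

```bash
python3 -m crank '0 0 0 0 -1; 0 0 0 0 -1; 0 0 0 0 -1; 0 0 0 0 -1' 40; python3 -m crank '0 0 -0.03 0 -1; 0 0 -0.1 0 -1; 0 0 -0.2 0 -1; 0 0 -0.2 0 -1; 0 0 -0.2 0 -1; 0 0 -0.07 0 -1; 0 0 0 0 -1; 0 0 0 0 -1';  python3 - <<'E'
from h import *
c,s=snap("wrist","w10");g=cv2.cvtColor(c["img"],cv2.COLOR_BGR2GRAY)
for x in (225,257,290): print(x,[int(v) for v in g[140:176,x]])
print(s["ee_pos"],s["joint_positions"].round(2) if hasattr(s["joint_positions"],"round") else s["joint_positions"])
E
```

```text
time: 19.75
ee_pos: [0.4054, -0.2693, 0.1028]
eef_rot: [0.998, 0.07, -0.002, -0.003]
ft_force: [-1.3, 2.1, 1.8]
width: 0.0496
grip_force: 40.0
time: 20.55
ee_pos: [0.4058, -0.2701, 0.2619]
eef_rot: [0.998, 0.07, -0.002, -0.003]
ft_force: [0.7, 0.3, -4.5]
width: 0.0495
grip_force: 40.0
225 [116, 116, 104, 87, 87, 86, 86, 91, 88, 93, 90, 91, 92, 73, 214, 226, 252, 247, 246, 246, 246, 246, 246, 246, 246, 246, 246, 246, 246, 245, 245, 245, 246, 246, 246, 248]
257 [97, 98, 107, 111, 117, 113, 116, 115, 115, 118, 124, 117, 117, 137, 207, 238, 248, 245, 245, 246, 250, 185, 240, 214, 211, 213, 211, 213, 213, 214, 213, 212, 231, 171, 184, 251]
290 [113, 111, 117, 118, 124, 125, 124, 128, 126, 131, 136, 131, 127, 162, 199, 243, 245, 242, 243, 243, 242, 242, 242, 242, 242, 242, 243, 243, 242, 243, 243, 243, 243, 244, 244, 245]
[ 0.40582425 -0.27010542  0.26194484] [-0.79 -0.12  1.23  1.79  0.11  1.4  -1.01]
```

```bash
python3 -m crank '0.04 -0.1 0 0 -1; 0.0785 -0.1975 0 0 -1; 0.0785 -0.1975 0 0 -1; 0.0785 -0.1975 0 0 -1; 0.0785 -0.1975 0 0 -1; 0.0785 -0.1975 0 0 -1; 0.0785 -0.1975 0 0 -1'|grep -E "ee_|rot|grip"; python3 -c "
from bench import read_state as r;print(r()['joint_positions'])"; python3 -m crank '0.0785 -0.1975 0 0 -1; 0.0785 -0.1975 0 0 -1; 0.0785 -0.1975 0 0 -1; 0.0785 -0.1975 0 0 -1; 0.0785 -0.1975 0 0 -1; 0.0785 -0.1975 0 0 -1; 0.0785 -0.1975 0 0 -1; 0.04 -0.1 0 0 -1; 0 0 0 0 -1'; python3 -c "
from bench import read_state as r;print(r()['joint_positions'])"
```

```text
ee_pos: [0.471, -0.0002, 0.2617]
eef_rot: [0.998, 0.07, -0.004, -0.002]
grip_force: 40.0
[-0.92588405 -0.08832185  0.79989059  1.8174181   0.06046023  1.39337646
 -1.57063904]
time: 22.2
ee_pos: [0.5458, 0.3122, 0.2605]
eef_rot: [0.997, 0.072, -0.004, -0.001]
ft_force: [-0.5, 0.4, -4.3]
width: 0.0495
grip_force: 40.0
[-1.0720314   0.3705549   0.64713855  1.41532973 -0.22641672  1.43679543
 -1.85211055]
```

```bash
python3 -m crank '0 0 0 -0.05 -1; 0 0 0 -0.09 -1; 0 0 0 -0.09 -1; 0 0 0 -0.09 -1; 0 0 0 -0.09 -1; 0 0 0 -0.09 -1; 0 0 0 -0.09 -1; 0 0 0 -0.09 -1; 0 0 0 -0.09 -1; 0 0 0 -0.09 -1' >/dev/null; python3 -m crank '0 0 0 -0.09 -1; 0 0 0 -0.047 -1; 0 0 0.1 0 -1; 0 0 0.1 0 -1; 0 0 0 0 -1; 0 0 0 0 -1; 0 0 0 0 -1';  python3 - <<'E'
from h import *
c,s=snap("wrist","w11");g=cv2.cvtColor(c["img"],cv2.COLOR_BGR2GRAY)
for x in (225,257,290): print(x,[int(v) for v in g[146:166,x]])
T=R.from_quat(s["eef_rot"]).as_matrix();print(s["ee_pos"],T.round(4).tolist(),np.degrees(np.arctan2(T[1,1],T[0,1])),s["torque"])
E
```

```text
time: 23.9
ee_pos: [0.5472, 0.3084, 0.2252]
eef_rot: [0.658, 0.753, 0.0, -0.003]
ft_force: [1.0, 0.9, -4.6]
width: 0.0496
grip_force: 40.0
225 [114, 131, 133, 134, 131, 130, 131, 128, 136, 154, 208, 201, 195, 199, 197, 198, 199, 194, 194, 193]
257 [183, 185, 183, 184, 183, 185, 184, 173, 121, 217, 253, 251, 181, 190, 193, 128, 249, 146, 149, 151]
290 [181, 186, 185, 186, 188, 188, 187, 161, 131, 255, 245, 242, 241, 241, 241, 241, 241, 241, 240, 241]
[0.54722658 0.30841265 0.22517605] [[-0.1343, 0.9909, -0.004], [0.9909, 0.1343, 0.0042], [0.0047, -0.0034, -1.0]] 7.720264104043159 [-0.06623708 -0.04527475  0.03489285]
```

```bash
python3 -m crank '0 0 0.1 0 -1; 0 0 0.1 0 -1; 0 0 0.06 0 -1; 0 0 0.02 0 -1; 0 0 0 0 -1; 0 0 0 0 -1; 0 0 0 0 -1'; for i in 1 2; do python3 -m crank '0 0 0.01 0 -1; 0 0 0.01 0 -1; 0 0 0 0 -1' | grep -E "ee_|ft"; done
```

```text
time: 24.65
ee_pos: [0.547, 0.3092, 0.1697]
eef_rot: [0.658, 0.753, 0.001, -0.003]
ft_force: [0.5, -0.1, -4.8]
width: 0.0493
grip_force: 40.0
ee_pos: [0.5463, 0.3089, 0.1644]
ft_force: [-0.8, -0.4, -3.9]
ee_pos: [0.5464, 0.309, 0.1603]
ft_force: [0.3, 0.5, -4.2]
```

```bash
for i in 1; do python3 -m crank '0 0 0.01 0 -1; 0 0 0.008 0 -1; 0 0 0 0 -1' | grep -E "ee_|ft"; done; python3 -m crank '0 0 0.008 0 -1; 0 0 0.005 0 -1; 0 0 0 0 -1; 0 0 0 0 -1' | grep -E "ee_|ft"
```

```text
ee_pos: [0.5467, 0.3089, 0.1569]
ft_force: [0.9, -0.0, -5.5]
ee_pos: [0.5466, 0.309, 0.1544]
ft_force: [4.2, 0.1, -5.1]
```

```bash
python3 -m crank '0 0 0.006 0 -1; 0 0 0.005 0 -1; 0 0 0 0 -1; 0 0 0 0 -1' | grep -E "ee_|ft"; python3 -m crank '0 0 0 0 -0.2; 0 0 0 0 0.3; 0 0 0 0 0.3; 0 0 0 0 0.3; 0 0 0 0 0.3; 0 0 0 0 0.3';  python3 - <<'E'
from h import *
c,s=snap("wrist","w12");g=cv2.cvtColor(c["img"],cv2.COLOR_BGR2GRAY)
for x in (225,257,290): print(x,[int(v) for v in g[140:170,x]])
E
```

```text
ee_pos: [0.5466, 0.3094, 0.1528]
ft_force: [1.4, 2.0, 2.9]
time: 26.95
ee_pos: [0.5463, 0.3089, 0.1521]
eef_rot: [0.658, 0.753, -0.0, -0.003]
ft_force: [-0.1, 0.2, -0.5]
width: 0.0568
grip_force: 0.0
225 [62, 67, 102, 108, 112, 109, 133, 169, 124, 119, 121, 124, 131, 129, 132, 148, 210, 206, 205, 202, 200, 203, 201, 202, 203, 200, 196, 199, 199, 198]
257 [186, 188, 185, 186, 187, 185, 183, 189, 189, 190, 194, 124, 133, 129, 134, 223, 252, 252, 184, 196, 198, 129, 251, 144, 152, 153, 153, 152, 153, 153]
290 [131, 130, 134, 142, 168, 180, 185, 183, 182, 184, 195, 130, 143, 139, 136, 244, 249, 244, 243, 243, 243, 243, 243, 242, 243, 242, 241, 242, 242, 242]
```

```bash
python3 -m crank '0 0 -0.02 0 0.3; 0 0 -0.05 0 0.3; 0 0 -0.15 0 0.5; 0 0 -0.2 0 1; 0 0 -0.2 0 1; 0 0 -0.13 0 1; 0 0 0 0 1' | grep -E "ee_|ft"; python3 -m crank '0.15 -0.15 0 0 1; 0.15 -0.15 0 0 1; 0.15 -0.15 0 0 1; 0.15 -0.15 0 0 1; 0.15 -0.15 0 0 1; 0.15 -0.15 0 0 1; 0.15 -0.15 0 0 1; 0 -0.15 0 0 1; 0 0 0 0 1; 0 0 0 0 1'; python3 - <<'E'
from h import *
G=lambda c:cv2.cvtColor(c["img"],cv2.COLOR_BGR2GRAY)
for n,regs in (("top",dict(jar=(170,232,98,158),pot=(200,246,174,220),beaker=(190,230,272,312),bottle=(138,178,244,276),tumbler=(142,182,172,212),saucer=(142,182,280,320))),("scene",dict(jar=(128,192,160,200),pot=(176,212,190,226),beaker=(192,230,262,298)))):
    c0,_=load(n+"0");c,_=snap(n,n+"9");A,B=G(c0),G(c)
    for k,(y0,y1,x0,x1) in regs.items():
        t=A[y0:y1,x0:x1].astype(np.float32);b=B[y0:y1,x0:x1].astype(np.float32)
        m=8;r=cv2.matchTemplate(B[y0-m:y1+m,x0-m:x1+m],A[y0:y1,x0:x1],cv2.TM_CCOEFF_NORMED);_,v,_,l=cv2.minMaxLoc(r)
        print(n,k,"score",round(v,3),"shift",l[0]-m,l[1]-m,"diff",np.abs(t-b).mean().round(1), "subpix",np.round(cv2.phaseCorrelate(t,b)[0],2))
E
```

```text
ee_pos: [0.5486, 0.3088, 0.3077]
ft_force: [1.1, -0.2, -0.6]
time: 28.7
ee_pos: [0.2806, 0.484, 0.3043]
eef_rot: [0.657, 0.754, 0.0, -0.003]
ft_force: [1.0, -0.2, -0.6]
width: 0.0872
grip_force: 0.0
top jar score 0.992 shift 0 0 diff 4.2 subpix [0.03 0.5 ]
top pot score 1.0 shift 0 0 diff 0.7 subpix [-0.04 -0.03]
top beaker score 1.0 shift 0 0 diff 1.0 subpix [ 0.   -0.06]
top bottle score 1.0 shift 0 0 diff 1.2 subpix [ 0.04 -0.1 ]
top tumbler score 1.0 shift 0 0 diff 1.2 subpix [-0.13  0.01]
top saucer score 1.0 shift 0 0 diff 1.2 subpix [ 0.01 -0.08]
scene jar score 0.995 shift 0 0 diff 3.4 subpix [-0.13  0.03]
scene pot score 0.999 shift 0 0 diff 2.1 subpix [-0.1  -0.06]
scene beaker score 0.997 shift 0 0 diff 2.7 subpix [0.05 0.09]
```

Jar_b's image on the base matches jar_a's original seated image to within half a pixel in both cameras. Everything else is unmoved.

```bash
python3 -c "
from bench import workorder;print(workorder.close_job())"
```

```text
the job is handed in; nothing more can be done
None
```

The job is handed in: jar_a stands upright and free midway between the pot and the beaker, and jar_b sits fully home on the pegs with its lever on the dial side. My checks found nothing else moved, but the handing-in gave back no verdict.

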